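Clamp the raclette cheese in its stand

ROBOT

A 7-joint arm with a two-finger parallel gripper is mounted at the origin on a cart in front of the work surface, level with it; the furniture and walls round the work are solid. World frame = base frame: x ahead of the robot, y to its left, z up, the work surface at z = 0. Lengths are in m, angles in rad, forces in N, time in s.
With the tool pointing down it reaches from about 0.4 to 0.9 m from the base axis. Payload 5.6 kg.
Tool frame: the origin (TCP) lies between the finger pads, 19 mm behind the fingertips; this is the grasp point; z points along the fingers, y is the line along which they close (so a half turn about z gives the same grasp; the last joint's range is limited). The gripper opens to 92 mm and grips with 3 to 60 N. Pads are 20 mm wide; open, the fingers measure 128 mm over their backs; the gripper's body (75 mm by 189 mm) begins 69 mm behind the grasp point.
Start: joints at [-1.29, 0.468, -0.012, 1.603, 0.006, 1.071, -0.056], TCP at [0.207, 0.616, 0.233] pointing down, gripper open.
Joint ranges: [-2.53, 2.53], [-0.31, 2.02], [-1.57, 1.55], [0.28, 2.44], [-1.29, 4.43], [0.15, 1.84], [-2.92, 2.92]. Speed limits (rad/s): [2.57, 2.57, 3.14, 3.14, 3.14, 3.14, 3.14].

INTERFACE

Orientations are given as [roll, pitch, yaw] about the fixed x, y, z axes, in that order (R = Rz(yaw) Ry(pitch) Rx(roll)).
In Python, from cell import ctrl gives the robot as it stands. The module is installed in compiled form; this text tells all that it offers.
- The arm moves only by the tool servo_tool, never from a script. Its arguments are lists of equal length, an entry for each row: "delta_rot": the turn, a rotation vector about the tool's x, y, z in degrees, a list of three; "slide": the shift along the tool's x, y, z in cm, a list of three; "jaw": the opening, from -1 (shut) to 1 (fully open). In form: {"delta_rot": [[wx, wy, wz], ...], "slide": [[x, y, z], ...], "jaw": [jaw, ...]}. A call has 1 to 10 rows; each row is the pose to reach, as a shift and turn from the pose commanded when the call began, along the tool's axes at that moment; what a row does not reach only later rows make up. A row lasts 1/8 s, in which the tool goes at most 62.5 mm and 10.7 degrees, less where a joint would pass 70% of its speed; a pose out of reach is approached as far as the arm can. A call with a gripper value outside its range is refused whole. The fingers move at their own pace and stop on an object; "newtons" is the grip in N (left out, the last holds). Time passes only in rows, so rows that repeat a pose let the fingers close. It gives the time, the measured TCP pose, the force, the opening and the grip force at its end, in the units of the state.
- ctrl.observe(): the state, without advancing time (a new reading comes with each control period).
- ctrl.camera(name): name is "scene" or "top" or "wrist"; returns a dict with "frame" (480x640x3 uint8, blue, green, red), "range_z" (480x640 float32, m along the optical axis (not along the pixel's ray), 0 where there is no reading), "camera_matrix" (3x3 intrinsics, pixels), "extrinsics" (4x4, takes a point from camera to world coordinates). Camera axes: x right, y down, z forward; pixel columns grow to the right and rows downward; lengths in m; the calibration is good to about 2 mm. A picture is of the moment at which its call begins.
- ctrl.close_job(): hands the job in; it is judged then, once.
The state is a dict: "time_s": time; "joint_positions": joint angles; "joint_vel": joint speeds; "joint_efforts": joint torques, N m; "eef_pos": TCP position; "tool_rot": TCP orientation; "ft_force": force on the tool from outside, world axes, zero at the start; "ft_torque": the same for the moment, N m; "gripper_width": finger opening in m; "gripper_force": force on a finger pad.
Only numpy, scipy, OpenCV 4.12 (cv2) and the standard library are available. Lean on these libraries where they do the work, as an engineer would, in place of code of your own. Each camera call takes 0.05 s, during which the arm holds its last target. There are 200 camera calls.

TASK

Get the raclette ready for melting: slide the block of cheese up the sloping tray until its back sits flat against the upright stop. Then turn the red T-handle clockwise until the pad meets the rind and snug it up firmly, without overtightening and crushing the cheese. Let go, and do not disturb the two small bowls and the pepper mill around the stand.

Things in the scene. Friction and masses are not known exactly. Their poses are not given: they have to be found in the camera images.
- stand: raclette stand, fixed: steel tray 204 x 176 mm sloping up away from the robot at 28 deg, on a grey foot plate, 3 mm rims (7 mm high) at its sides and low end. Origin: middle of the tray's top face, 85 mm above the counter; x up the slope, y across to the left, z square to the tray. Behind, a post with a heater arm swung aside to the right, underside 260 mm up.
- cheese: block of cheese, 120 x 120 x 56 mm, about 0.7 kg, brown rind on top, below, back and left, pale cut faces; lies loose and a bit skewed on the tray, held by friction (0.65 to 0.87), 27 to 45 mm short of the stop. Origin: middle of its underside; x towards its back (up the slope), z square to the tray. Sliding it up takes 5 to 15 N. Once home its low face is 45 mm down from the stand's origin.
- cheese_back (a point): middle of the lower edge of the cheese's back face (60 mm from its origin along x)
- stop (a point): foot of the upright steel stop (150 mm wide, 41 mm high, square to the tray): middle of its face, on the tray, 75 mm up the slope from the stand's origin. Its axes are the stand's.
- pad: round black rubber pad, 41 mm across, at the lower end of the clamp screw, over the cheese; origin: middle of its underside. The screw stands square to the tray, 30 mm up the slope from the stand's origin, in a C-shaped steel arm 34 mm wide that comes over from behind, top 121 mm (screw boss 128 mm) off the tray. At the start 3.5 to 7.5 mm above the rind. The rubber gives 1 mm for 25 N.
- handle_grip (a point): grip point in the red T-handle on top of the screw, on the screw's axis, about 170 mm off the tray; place the TCP here with the tool along the screw (28 deg from vertical). The bar is 72 mm long, 16 mm thick, 28 mm tall, its top 9 mm above this point; below it there is only the 14 mm screw with a 19 mm collar.
- handle (a joint): turn of the T-handle, rad; grows clockwise seen from above. At 0 the bar lies along the stand's x; at q along (cos q, -sin q, 0) of the stand. Pad and handle go down 2.5 mm per rad; let go, it stays put up to 70 N. Friction 0.18 N m; once the pad touches, each rad adds about 60 N on the cheese and 0.16 N m of twist. Snug: about 1 rad past touching (0.5 to 1.9). Starts at 1.0 to 2.6.
- white_bowl: small white bowl, 127 mm across, 62 mm high, loose, to the right of the stand; origin under its middle
- pepper_mill: wooden pepper mill, 52 mm across, 172 mm high, loose, at the front right; origin under its middle
- pinch_bowl: little wooden bowl of salt, 67 mm across, 29 mm high, loose, at the front left; origin under its middle

How it is judged:
On the way, in this order (a step that is already met when the one before it is completed fails the run):
1. the cheese's back sits flat against the upright stop (x of cheese_back in the frame of stop above -0.006 m and angle between the x axis of cheese and the x axis of stand, either way round below 0.06 rad), for 0.2 s.
2. the pad presses on the cheese (contact force between pad and cheese above 25 N), for 0.2 s.
At the end, for the whole second after the job is handed in: the cheese's back is against the stop (within 6 mm, and square to it within 0.06 rad), the pad presses on the cheese with 25 to 130 N (snug, not crushing), and the cheese is at rest (all of step 1 and contact force between pad and cheese above 25 N and linear speed of cheese below 0.01 m/s); the robot touches nothing.
It fails at once if the clamp is overtightened: the pad presses on the cheese with more than 130 N (contact force between pad and cheese above 130 N).
It fails at once if the white bowl, the pinch bowl or the pepper mill is shifted by more than 30 mm (distance of any of white_bowl, pinch_bowl, pepper_mill from where it was at the start of the episode above 0.03 m).
It also fails if it takes over 69 s, if anything falls off the work surface, if the arm or the gripper's body presses on something with over 40 N, if the wrist force passes 120 N, or if a joint passes its speed limit or range.

## Working session

There is one attempt and no reset: what is moved stays moved. The work goes in short steps, Python scripts to look and compute and a tool call to move; the robot and the scene stay as the last step left them, time stands still between calls to the robot, and variables do not carry over. Pictures are saved under pics/ and viewed, at most 10 in all, crops included, and the job is handed in when it is done.

Besides the shell and the picture viewer there is one more tool, called after ">>>" as name(argument=value, ...), one argument or row to a line, values as JSON. servo_tool: Moves the arm, as the interface text tells. Its arguments: {"type":"object","properties":{"delta_rot":{"type":"array","items":{"type":"array","items":{"type":"number"}}},"slide":{"type":"array","items":{"type":"array","items":{"type":"number"}}},"jaw":{"type":"array","items":{"type":"number"}},"newtons":{"type":"number"}},"required":["delta_rot","slide","jaw"]}

```bash
mkdir -p pics; cat > h.py <<'E'
import numpy as np, cv2
from cell import ctrl
from scipy.spatial.transform import Rotation as R
def snap(n,f):
    c=ctrl.camera(n); cv2.imwrite('pics/'+f+'.png',c['frame']); np.savez('pics/'+f+'.npz',**c); return c
def cloud(c):
    K=c['camera_matrix'];z=c['range_z'];v,u=np.mgrid[:480,:640]
    p=np.stack([(u-K[0,2])/K[0,0]*z,(v-K[1,2])/K[1,1]*z,z],-1)
    return p@c['extrinsics'][:3,:3].T+c['extrinsics'][:3,3]
E
python3 - <<'E'
from h import *
s=ctrl.observe(); print(s)
for n in('scene','top'):
    c=snap(n,n+'0'); print(n,c['extrinsics'].round(3).tolist(),c['camera_matrix'].tolist())
E
```

```text
{'time_s': 0.0, 'joint_positions': array([-1.29000065,  0.46838315, -0.01163047,  1.6036074 ,  0.00600454,
        1.07139381, -0.0563062 ]), 'joint_vel': array([ 2.46240408e-03, -2.86027530e-05, -1.74622328e-04, -1.14736785e-03,
       -1.69004953e-04,  1.71370171e-03,  6.83432410e-05]), 'joint_efforts': array([ 4.60883639e-04, -5.20586050e+01, -1.23441537e-02, -2.43757528e+01,
       -5.67097112e-02,  1.74056244e-02,  1.66866898e-04]), 'eef_pos': array([0.20668494, 0.61568974, 0.23234318]), 'tool_rot': array([-3.13983941e+00,  1.14563266e-04,  2.81775368e+00]), 'ft_force': array([ 0.97979646, -0.39386878,  0.15352681]), 'ft_torque': array([ 0.01469471, -0.02674363, -0.0141646 ]), 'gripper_force': 0.0, 'gripper_width': 0.09196630986783282}
scene [[0.448, 0.737, -0.506, 1.232], [0.894, -0.361, 0.267, -0.62], [0.014, -0.572, -0.82, 1.264], [0.0, 0.0, 0.0, 1.0]] [[604.1053371757633, 0.0, 332.02480487600434], [0.0, 604.1053371757633, 244.94397830505088], [0.0, 0.0, 1.0]]
top [[0.018, -0.995, 0.099, 0.46], [-1.0, -0.02, -0.017, -0.251], [0.018, -0.099, -0.995, 1.27], [0.0, 0.0, 0.0, 1.0]] [[461.9228057638934, 0.0, 320.03162108050975], [0.0, 461.9228057638934, 237.61489381311407], [0.0, 0.0, 1.0]]
```

```bash
ls . pics
```

```text
.:
h.py
pics

pics:
scene0.npz
scene0.png
top0.npz
top0.png
```

View pics/scene0.png

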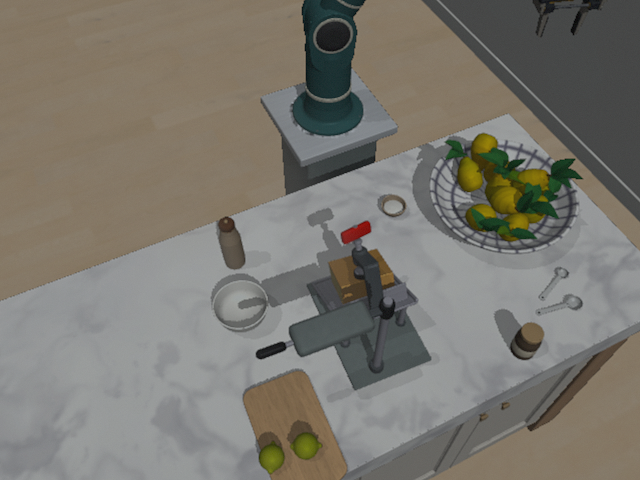

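View pics/top0.png

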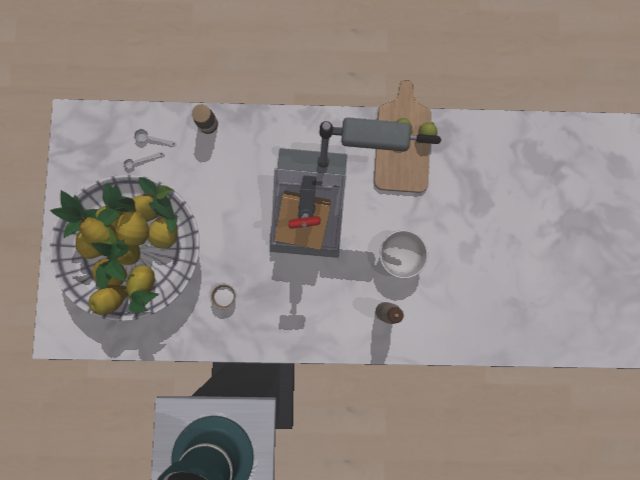

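The scene shows the cheese under the C-arm on the tray, with the red handle at scene (356,232) and top (305,222). In the top view the tray spans about (272–345, 165–255), the pinch bowl is at (223,296), the white bowl at (403,253) and the mill at (390,313). The arm is out of view to the left. Next I measure from the clouds.

```bash
python3 - <<'E'
from h import *
for n in('top0','scene0'):
    c=dict(np.load(f'pics/{n}.npz')); P=cloud(c); f=c['frame'].astype(int); b,g,r=f[...,0],f[...,1],f[...,2]
    hsv=cv2.cvtColor(c['frame'],cv2.COLOR_BGR2HSV).astype(int)
    red=(r>120)&(g<50)&(b<50)&(P[...,2]>.15); p=P[red]
    print(n,'red',len(p),p.mean(0).round(4),p[:,2].min(),p[:,2].max())
    top=p[:,:]; d=np.linalg.eigh(np.cov(p.T)); print(' axis',d[1][:,-1].round(3), np.ptp((p-p.mean(0))@d[1][:,-1]))
    win=np.zeros(red.shape,bool)
    if n=='top0': win[150:262,265:350]=1
    else: win[240:390,300:435]=1
    ch=win&(hsv[...,1]>90)&(hsv[...,0]<25)&(hsv[...,0]>8)&~red; q=P[ch]
    print(' cheese',len(q),q.min(0).round(3),q.max(0).round(3))
    # bulk planes via local normals
    gx=np.roll(P,-2,1)-np.roll(P,2,1); gy=np.roll(P,-2,0)-np.roll(P,2,0)
    N=np.cross(gx,gy); N/=np.linalg.norm(N,axis=-1,keepdims=True)+1e-12; N*=np.sign(N[...,2:])
    tilt=np.degrees(np.arccos(N[...,2]))
    for nm,m in(('cheese top',ch&(abs(tilt-28)<6)),('tray',win&~ch&~red&(hsv[...,1]<60)&(abs(tilt-28)<6)&(P[...,2]<.16))):
        q=P[m]; 
        if len(q)<20: print(nm,len(q)); continue
        mu=np.median(q,0)
        for _ in range(5):
            k=abs((q-mu)@np.linalg.svd(q-q.mean(0),full_matrices=False)[2][2])<.004; q=q[k]; mu=q.mean(0)
        nn=np.linalg.svd(q-mu,full_matrices=False)[2][2]; nn*=np.sign(nn[2])
        print(' ',nm,len(q),'mu',mu.round(4),'n',nn.round(3),'tilt',np.degrees(np.arccos(nn[2])),'yaw',np.degrees(np.arctan2(-nn[1],-nn[0])))
    # foot plate
    fp=win&(abs(P[...,2]-.01)<.012)&(hsv[...,2]<140)
    if fp.sum()>20: print(' foot',fp.sum(),cv2.minAreaRect((P[fp][:,:2]*1000).astype(np.float32)))
    cv2.imwrite(f'pics/crop_{n}.png',cv2.resize(c['frame'][140:270,230:430] if n=='top0' else c['frame'][200:390,200:440],None,fx=3,fy=3,interpolation=cv2.INTER_CUBIC))
E
```

```text
top0 red 100 [ 0.5985 -0.2346  0.2594] 0.24676169868774922 0.26900775486423
 axis [ 0.108 -0.986  0.127] 0.06715529195385929
 cheese 1641 [ 0.46  -0.291  0.094] [ 0.68  -0.157  1.27 ]
  cheese top 340 mu [ 0.6014 -0.2219  0.1241] n [-0.47   0.034  0.882] tilt 28.10655921088747 yaw -4.155487585002257
  tray 264 mu [ 0.7304 -0.1819  0.0083] n [-0.06   0.12   0.991] tilt 7.734858633345984 yaw -63.41074001714762
 foot 2458 ((677.4037475585938, -240.22364807128906), (312.70635986328125, 220.84803771972656), 1.1831622123718262)
scene0 red 288 [ 0.6033 -0.2325  0.2587] 0.2407161213091793 1.2638784351876589
 axis [-0.499  0.336 -0.799] 1.2719998844696265
 cheese 1561 [ 0.55  -0.62   0.007] [ 1.232 -0.154  1.264]
  cheese top 55 mu [ 0.6212 -0.2552  0.1349] n [-0.585 -0.138  0.799] tilt 36.97526205715849 yaw 13.276923716562747
  tray 1517 mu [ 6.399e-01 -1.826e-01  4.000e-04] n [-0.006  0.011  1.   ] tilt 0.6953350021415448 yaw -61.94914976356889
 foot 5357 ((652.43359375, -218.6581268310547), (313.11566162109375, 406.95306396484375), 65.09172821044922)
```

View pics/crop_top0.png

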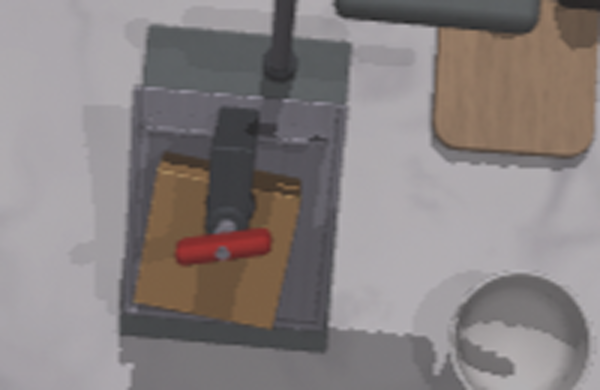

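View pics/crop_scene0.png

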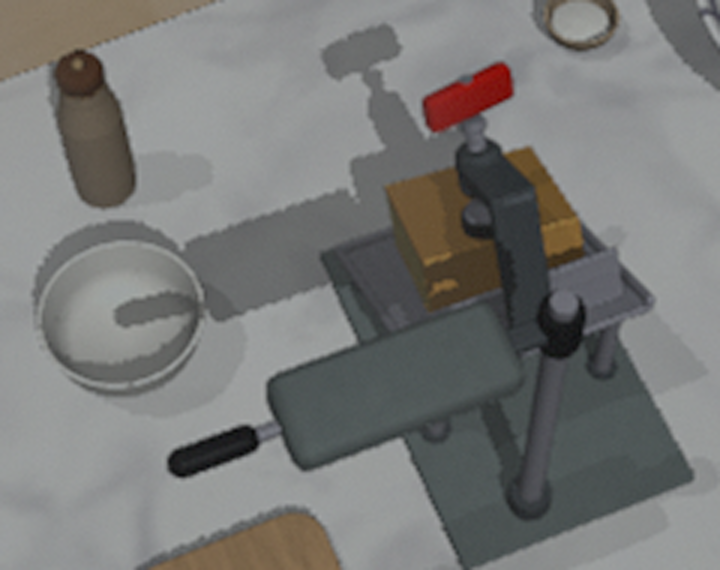

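Top crop: bar centre is about (223,247), and the cheese is skewed a few degrees clockwise relative to the tray. The stop plate is at the back left, and nothing stands in front of the tray's low end. Next I fit the stand, bar and cheese.

```bash
cat > fit.py <<'E'
from h import *
from scipy.optimize import least_squares
def stand(p): # x,y,yaw
    return (R.from_euler('zy',[p[2],-np.radians(28)])).as_matrix(), np.array([p[0],p[1],.085])
def proj(c,X):
    E=c['extrinsics']; q=(X-E[:3,3])@E[:3,:3]; q=q@c['camera_matrix'].T; return q[:,:2]/q[:,2:]
def redhull(c):
    f=c['frame'].astype(int); m=((f[...,2]>100)&(f[...,1]<70)&(f[...,0]<70)&(f[...,2]>2.2*f[...,1])).astype(np.uint8)
    n,l,s,_=cv2.connectedComponentsWithStats(m); i=1+np.argmax(s[1:,4]); return (l==i),s[i]
def sup(pts,A): return (pts@A.T).max(0)
A=np.stack([np.cos(t:=np.arange(24)*np.pi/12),np.sin(t)],1)
E
cat > run1.py <<'E'
from fit import *
ct=dict(np.load('pics/top0.npz')); cs=dict(np.load('pics/scene0.npz'))
hs=[]
for c in(ct,cs):
    m,s=redhull(c); v,u=np.nonzero(m); print('red',s)
    hs.append(((np.stack([u,v],1)@A.T).max(0)+.4))
box=np.array([[a,b,d] for a in(-36,36) for b in(-8,8) for d in(-19,9)])/1e3
tp=np.array([[275,169.3],[345,175],[339.3,250],[271.3,246]]); sp=np.array([[307.3,285],[417.3,300],[406,282.7]])
def res(p,full=False):
    Rm,t=stand(p); w=p[5]
    T=np.array([[.102,w,.007],[.102,-w,.007],[-.102,-w,.007],[-.102,w,.007]])@Rm.T+t
    S=np.array([[-.102,-w,.007],[.102,w,.007],[.075,.075,.041]])@Rm.T+t
    q=p[3]; B=box@R.from_euler('z',-q).as_matrix().T+[.03,0,p[4]]; B=B@Rm.T+t
    a=(proj(ct,T)-tp).ravel()*.5; b=(proj(cs,S)-sp).ravel()*.5
    d=[(proj(c,B)@A.T).max(0)-h for c,h in zip((ct,cs),hs)]
    if full: print('tray',a.round(1)*2,'scene',b.round(1)*2,'bar',d[0].round(1),d[1].round(1))
    return np.r_[a,b,*d]
r=least_squares(res,[.62,-.23,-.06,1.4,.17,.089],loss='soft_l1',x_scale=[.01,.01,.05,.1,.01,.003])
p=r.x; print('fit',p.round(4),'yawdeg',np.degrees(p[2])); res(p,True)
np.save('stand.npy',p); Rm,t=stand(p)
print('grip world',(Rm@[.03,0,p[4]]+t).round(4))
for c in(ct,cs):
    L=(cloud(c)-t)@Rm*1e3; hsv=cv2.cvtColor(c['frame'],cv2.COLOR_BGR2HSV).astype(int)
    inn=(abs(L[...,0])<110)&(abs(L[...,1])<85)
    m=inn&(hsv[...,1]>90)&(hsv[...,0]<25)&(hsv[...,0]>8)&(abs(L[...,2]-56)<8); q=L[m]
    print('cheese top',len(q),'z',np.median(q[:,2]),cv2.minAreaRect(q[:,:2].astype(np.float32)), q[:,:2].min(0),q[:,:2].max(0))
    m=inn&(hsv[...,1]<60)&(abs(L[...,2])<6); print('tray z',m.sum(),np.median(L[m][:,2]) if m.sum() else 0)
    P=cloud(c)
    s=(abs(L[...,0]-75)<8)&(abs(L[...,1])<85)&(L[...,2]>12)&(L[...,2]<38)&(hsv[...,1]<60); print('stop',s.sum(),L[s].min(0).round(),L[s].max(0).round())
E
python3 run1.py
```

```text
red [289 216  31  12 218]
red [342 221  29  23 348]
fit [ 0.6501 -0.2304 -0.0341  1.2085  0.1729  0.0894] yawdeg -1.9539412770179956
tray [-4.2  0.6 -2.6 -1.2 -2.8 -1.4 -2.  -0.8] scene [ 3.4 -1.6  2.2 -4.4 -0.6 -3.2] bar [0.9 0.9 0.8 0.6 0.  0.2 3.9 4.2 4.1 3.2 2.  1.3 1.6 1.  1.  0.9 0.3 0.4
 4.2 4.3 4.1 3.6 2.1 0.8] [ 0.4  0.5  0.6  0.6  1.9  4.4  4.1  3.2  3.1  3.2  3.   2.2  2.7  2.1
  1.3  0.4  0.8  2.8  2.1  1.1  1.2  1.3  0.6 -0.1]
grip world [ 0.5954 -0.2315  0.2518]
cheese top 1561 z 57.1893567632025 ((-16.39678955078125, 6.178150177001953), (117.25592803955078, 121.86972045898438), 81.56717681884766) [-82.64471968 -59.3071893 ] [51.51508367 71.48265429]
tray z 1623 2.3335254574369957
stop 120 [ 77. -82.  12.] [83. 67. 38.]
cheese top 928 z 56.69087281477954 ((6.1363677978515625, 4.5896759033203125), (117.70030212402344, 163.46543884277344), 81.63516235351562) [-82.88015532 -57.90004365] [90.18200664 74.51695295]
tray z 702 2.0546132902708028
stop 203 [ 73. -29.  12.] [83. 72. 38.]
```

>>> servo_tool(
  delta_rot=[
    [0, 0, 0],
    [0, 0, 0],
    [0, 0, 10],
    [0, 0, 20],
  ],
  slide=[
    [0, 0, -4],
    [0, 0, -8],
    [0, 0, -12],
    [0, 0, -12],
  ],
  jaw=[0.3, 0.3, 0.3, 0.3],
)

```text
time_s: 0.6
eef_pos: [0.2073, 0.6175, 0.357]
tool_rot: [3.136, -0.003, 2.463]
ft_force: [-0.8, -0.0, -0.6]
gripper_width: 0.0597
gripper_force: 0.0
```

```bash
python3 -c "
from h import *
s=ctrl.observe(); print(s['joint_positions'].round(3),s['eef_pos'],s['tool_rot'],s['gripper_width'])"
```

```text
[-1.34   0.376  0.057  1.457 -0.022  1.303 -0.389] [0.20733229 0.61747597 0.35697967] [ 3.13593503e+00 -2.52974415e-03  2.46277134e+00] 0.05967032881217704
```

```bash
cat > run2.py <<'E'
from fit import *
ct=dict(np.load('pics/top0.npz')); cs=dict(np.load('pics/scene0.npz'))
p0=np.load('stand.npy'); Rm,t=stand(p0)
st=[];
for c in(ct,cs):
    L=(cloud(c)-t)@Rm*1e3; hsv=cv2.cvtColor(c['frame'],cv2.COLOR_BGR2HSV).astype(int)
    s=(abs(L[...,0]-78)<9)&(abs(L[...,1])<72)&(L[...,2]>34)&(L[...,2]<48)&(hsv[...,1]<60)&(abs(L[...,1])>22)
    q=L[s]; k=np.polyfit(q[:,1],q[:,0],1); print('stop top',len(q),'dyaw',np.degrees(-k[0]),'x at 0',k[1],'z',np.percentile(q[:,2],[50,95]),q[:,1].min(),q[:,1].max())
    # tray outer side rims: y profile per x
    hi=[];lo=[]
    for x in range(-95,60,5):
        m=(abs(L[...,0]-x)<4)&(L[...,2]>-3)&(L[...,2]<12)&(abs(L[...,1])<105)
        y=L[m][:,1]
        if len(y): lo.append((x,y.min()));hi.append((x,y.max()))
    for a in(lo,hi):
        a=np.array(a); k=np.polyfit(a[:,0],a[:,1],1); print(' rim slope deg',np.degrees(k[0]),k[1],'resid',np.std(a[:,1]-np.polyval(k,a[:,0])))
hs=[]
for c in(ct,cs):
    m,_=redhull(c); v,u=np.nonzero(m); hs.append((np.stack([u,v],1)@A.T).max(0)+.4)
for yaw in(-.035,-.07):
  Rm,_=stand([0,0,yaw])
  def res(p,f=0):
    r=p[4]; box=np.array([[a*(.036-r),b*(.008-r),-.005+d*(.014-r)] for a in(-1,1) for b in(-1,1) for d in(-1,1)])
    B=(box@R.from_euler('z',-p[3]).as_matrix().T)@Rm.T+p[:3]
    d=[]
    for c,h in zip((ct,cs),hs):
        z=((p[:3]-c['extrinsics'][:3,3])@c['extrinsics'][:3,2]); d.append((proj(c,B)@A.T).max(0)+r*c['camera_matrix'][0,0]/z-h)
    return np.r_[tuple(d)]
  for q0 in(1.2,1.6):
    r=least_squares(res,[.595,-.23,.25,q0,.004],bounds=([.5,-.3,.2,0,0],[.7,-.15,.3,3,.0079]),x_scale=[.01,.01,.01,.1,.003])
    print(yaw,r.x.round(4),r.cost,r.fun.round(1))
E
python3 run2.py
```

```text
stop top 119 dyaw -1.4672841254410398 x at 0 79.59451340414797 z [41.57642607 45.45965236] -71.32608257318132 65.85073514355851
 rim slope deg -1.9490553212818726 -95.03598456836629 resid 1.2816092326709623
 rim slope deg -1.545583551963246 82.21306377567875 resid 0.8288620907894925
stop top 129 dyaw -1.9672823105101798 x at 0 78.85313118274148 z [40.00920283 44.20516031] -71.34556350815784 71.64263914994795
 rim slope deg 27.689792621464385 -66.17599139703827 resid 38.82893779777033
 rim slope deg 62.331692331544275 33.770235677172394 resid 47.530926186658775
-0.035 [ 0.5951 -0.2307  0.2536  1.3642  0.0079] 8.198650469097261 [ 0.  -0.2 -0.3 -0.1 -0.   0.2  0.3  0.4  0.6  0.5  0.6  0.9  1.3  0.9
  0.8  0.9  0.8  0.7  0.6  0.4  0.4  0.5  0.2 -0.  -0.  -0.4 -0.5 -0.4
 -0.4  0.7  0.6  0.4  0.4  0.6  1.   1.2  1.4  0.7  0.2 -0.2 -0.2  0.7
  0.4  0.2  0.1  0.3 -0.  -0.1]
-0.035 [ 0.5951 -0.2307  0.2536  1.3642  0.0079] 8.198650469097572 [ 0.  -0.2 -0.3 -0.1 -0.   0.2  0.3  0.4  0.6  0.5  0.6  0.9  1.3  0.9
  0.8  0.9  0.8  0.7  0.6  0.4  0.4  0.5  0.2 -0.  -0.  -0.4 -0.5 -0.4
 -0.4  0.7  0.6  0.4  0.4  0.6  1.   1.2  1.4  0.7  0.2 -0.2 -0.2  0.7
  0.4  0.2  0.1  0.3 -0.  -0.1]
-0.07 [ 0.5951 -0.2307  0.2536  1.3292  0.0079] 8.19865046909761 [ 0.  -0.2 -0.3 -0.1 -0.   0.2  0.3  0.4  0.6  0.5  0.6  0.9  1.3  0.9
  0.8  0.9  0.8  0.7  0.6  0.4  0.4  0.5  0.2 -0.  -0.  -0.4 -0.5 -0.4
 -0.4  0.7  0.6  0.4  0.4  0.6  1.   1.2  1.4  0.7  0.2 -0.2 -0.2  0.7
  0.4  0.2  0.1  0.3 -0.  -0.1]
-0.07 [ 0.5951 -0.2307  0.2536  1.3292  0.0079] 8.198650469097132 [ 0.  -0.2 -0.3 -0.1 -0.   0.2  0.3  0.4  0.6  0.5  0.6  0.9  1.3  0.9
  0.8  0.9  0.8  0.7  0.6  0.4  0.4  0.5  0.2 -0.  -0.  -0.4 -0.5 -0.4
 -0.4  0.7  0.6  0.4  0.4  0.6  1.   1.2  1.4  0.7  0.2 -0.2 -0.2  0.7
  0.4  0.2  0.1  0.3 -0.  -0.1]
```

```bash
cat > go.py <<'E'
from h import *
S0=np.array([.651,-.235,.085]); RS=R.from_euler('zy',[np.radians(-3.7),-np.radians(28)])
TOOL=R.from_matrix(np.array([[1,0,0],[0,-1,0],[0,0,-1.]]).T)  # tool axes in the stand
def to_tool(pos,rot,frm=None):
    s=ctrl.observe()
    p0,r0=(s['eef_pos'],R.from_euler('xyz',s['tool_rot'])) if frm is None else frm
    return (r0.inv().apply(pos-p0)*100).round(2),(r0.inv()*rot).as_rotvec(degrees=True).round(1)
def S(l): return S0+RS.apply(np.array(l)/1e3)
def loc():
    s=ctrl.observe(); r=RS.inv()*R.from_euler('xyz',s['tool_rot'])
    return (RS.inv().apply(s['eef_pos']-S0)*1e3).round(1),(TOOL.inv()*r).as_rotvec(degrees=True).round(1)
E
python3 -c "
from go import *
p=S([-118,5,33]); print(p); rot=RS*TOOL
print(to_tool(p+[-.03,0,.26],rot)); print(to_tool(p,rot,(p+np.array([-.03,0,.26]),rot)))"
```

```text
[ 0.53182168 -0.22239561  0.05900658]
(array([-75.66, -46.9 ,   3.34]), array([-34.4,  12.9, 141.1]))
(array([-9.54,  0.62, 24.37]), array([0., 0., 0.]))
```

>>> servo_tool(
  delta_rot=[
    [-1.7, 0.65, 7],
    [-3.4, 1.3, 14],
    [-5.1, 1.95, 21],
    [-6.8, 2.6, 28],
    [-8.5, 3.25, 35],
    [-10.2, 3.9, 42],
    [-11.9, 4.55, 49],
    [-13.6, 5.2, 56],
    [-15.3, 5.85, 63],
    [-17, 6.5, 70],
  ],
  slide=[
    [-3.8, -2.3, 0],
    [-7.6, -4.7, 0],
    [-11.4, -7, 0],
    [-15.2, -9.4, 0],
    [-19, -11.7, 0],
    [-22.8, -14.1, 0],
    [-26.6, -16.4, 0],
    [-30.4, -18.8, 0],
    [-34.2, -21.1, 0],
    [-38, -23.5, 0],
  ],
  jaw=[0.3, 0.3, 0.3, 0.3, 0.3, 0.3, 0.3, 0.3, 0.3, 0.3],
)

```text
time_s: 1.85
eef_pos: [0.3576, 0.1941, 0.3531]
tool_rot: [2.973, -0.248, 1.255]
ft_force: [-0.0, 0.7, 0.0]
gripper_width: 0.0601
gripper_force: 0.0
```

```bash
python3 -c "
from go import *
p=S([-118,5,33]); rot=RS*TOOL
print(ctrl.observe()['joint_positions'].round(2))
print(to_tool(p+[-.03,0,.26],rot))"
```

```text
[-0.97 -0.3   0.32  2.19  0.11  0.94 -1.04]
(array([-34.86,  27.17,  -0.74]), array([-17.3,   6.8,  71.3]))
```

>>> servo_tool(
  delta_rot=[
    [-1.7, 0.7, 7.1],
    [-3.5, 1.4, 14.3],
    [-5.2, 2.0, 21.4],
    [-6.9, 2.7, 28.5],
    [-8.7, 3.4, 35.7],
    [-10.4, 4.1, 42.8],
    [-12.1, 4.8, 49.9],
    [-13.8, 5.4, 57],
    [-15.6, 6.1, 64.2],
    [-17.3, 6.8, 71.3],
  ],
  slide=[
    [-3.5, 2.7, 0],
    [-7, 5.4, 0],
    [-10.5, 8.1, 0],
    [-14, 10.8, -0.3],
    [-17.4, 13.6, -0.4],
    [-20.9, 16.3, -0.5],
    [-24.4, 19, -0.6],
    [-27.9, 21.7, -0.7],
    [-31.4, 24.4, -0.7],
    [-34.9, 27.2, -0.7],
  ],
  jaw=[0.3, 0.3, 0.3, 0.3, 0.3, 0.3, 0.3, 0.3, 0.3, 0.3],
)

```text
time_s: 3.1
eef_pos: [0.5035, -0.222, 0.319]
tool_rot: [-3.107, -0.488, -0.074]
ft_force: [0.6, 0.7, -0.0]
gripper_width: 0.0596
gripper_force: 0.0
```

```bash
python3 -c "
from go import *
p=S([-118,5,33]); rot=RS*TOOL
print(ctrl.observe()['joint_positions'].round(2),loc())
print(to_tool(p,rot))
c=snap('wrist','w1')"
```

```text
[-0.19 -0.02  0.68  2.1  -0.35  0.65 -0.92] (array([-21.1,  11.6, 275.8]), array([0. , 0. , 0.1]))
(array([-9.68,  0.68, 24.28]), array([-0. , -0. , -0.1]))
```

View pics/w1.png

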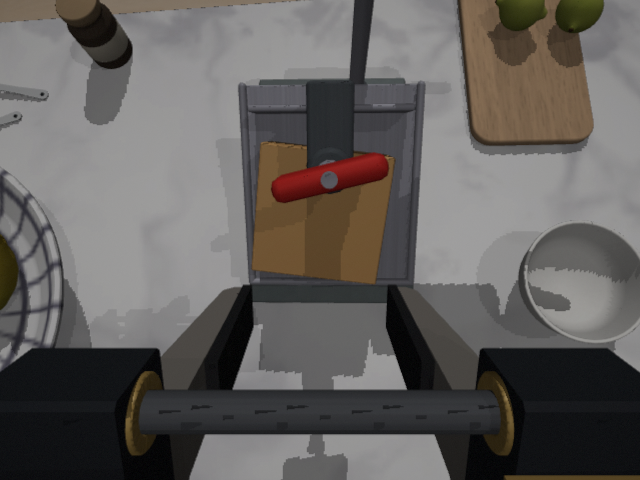

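The wrist view looks squarely down the screw axis: the screw head is at (329,180), the bar runs (275,190)–(385,165), and the tray rims are at columns 243 and 422 at the top, 250 and 412 at the bottom. The cheese low edge runs (252,270)–(376,283).

```bash
python3 -c "
from go import *
c=dict(np.load('pics/w1.npz')); E=c['extrinsics'];K=c['camera_matrix']
def ray(u,v,z):
    d=RS.inv().apply(E[:3,:3]@np.linalg.solve(K,[u,v,1])); o=RS.inv().apply(E[:3,3]-S0)*1e3
    return (o+d*(z-o[2])/d[2]).round(1)
print('cam local',RS.inv().apply(E[:3,3]-S0)*1e3)
L=RS.inv().apply((cloud(c)-S0).reshape(-1,3)).reshape(480,640,3)*1e3
print('screw',ray(329,180,184),'depth',L[180,329].round(1),L[178:183,327:332,2].mean())
for n,u,v,z in (('barL',275,190,177),('barR',385,165,177),('rimBL',241,83,7),('rimBR',423,82,7),('rimFL',250,284,7),('rimFR',412,286,7),('chFL',252,270,56),('chFR',376,283,56),('chBR',393,157,56),('chBL',262,142,56)): print(n,ray(u,v,z),L[v,u].round())
h=cv2.cvtColor(c['frame'],cv2.COLOR_BGR2HSV); m=(h[...,1]>200)&((h[...,0]<6)|(h[...,0]>174))&(L[...,2]>150)
q=L[m]; q=q[q[:,2]>174]; print('bar',len(q),cv2.minAreaRect(q[:,:2].astype(np.float32)),np.percentile(q[:,2],[5,50,95]))
m=(abs(L[...,2]-56)<6)&(h[...,1]>100)&(abs(L[...,0])<100)&(abs(L[...,1])<85); q=L[m]; print('cheese',cv2.minAreaRect(q[:,:2].astype(np.float32)),np.median(q[:,2]))
m=(abs(L[...,2])<5)&(abs(L[...,0])<60)&(abs(L[...,1])<82)&(h[...,1]<80); print('tray z',np.median(L[m],0))
m=(abs(L[...,2]-41)<3)&(abs(L[...,0]-75)<10)&(abs(L[...,1])<72)&(abs(L[...,1])>25); print('stop',L[m].min(0),L[m].max(0),np.median(L[m],0))
"
```

```text
cam local [ 52.980288    11.60062641 426.53721411]
screw [ 26.5   5.8 184. ] depth [ 26.6   5.8 184.8] 184.4801668627874
barL [ 19.8  38.3 177. ] [ 20.  38. 181.]
barR [ 34.6 -27.8 177. ] [ 35. -27. 182.]
rimBL [99.3 85.9  7. ] [100.  86.   4.]
rimBR [100.  -87.7   7. ] [100. -87.  11.]
rimFL [-104.7   86.6    7. ] [-116.   92.  -24.]
rimFR [-107.3  -89.2    7. ] [-116.  -95.  -17.]
chFL [-72.1  75.3  56. ] [-90.  84.   3.]
chFR [-85.4 -42.8  56. ] [-103.  -50.    9.]
chBR [ 32.7 -53.7  56. ] [ 33. -54.  57.]
chBL [45.6 61.4 56. ] [46. 62. 54.]
bar 2462 ((21.57659912109375, 17.445865631103516), (43.056156158447266, 92.28125762939453), 37.08324432373047) [178.03846627 182.16003512 184.44793111]
cheese ((-20.10956573486328, 10.711708068847656), (119.40309143066406, 120.2669906616211), 83.40039825439453) 56.22030215914225
tray z [ 36.64463021 -58.24789543   2.25603691]
stop [ 72.156797   -71.82590865  38.02819635] [78.20056193 71.67042433 43.98988823] [74.80699276 28.47425147 41.2287254 ]
```

>>> servo_tool(
  delta_rot=[
    [0, 0, 0],
    [0, 0, 0],
    [0, 0, 0],
    [0, 0, 0],
    [0, 0, 0],
    [0, 0, 0],
    [0, 0, 0],
    [0, 0, 0],
  ],
  slide=[
    [-3.5, 0.3, 4],
    [-7, 0.6, 8],
    [-9.7, 0.7, 12],
    [-9.7, 0.7, 16],
    [-9.7, 0.7, 20],
    [-9.7, 0.7, 23],
    [-9.7, 0.7, 24.3],
    [-9.7, 0.7, 24.3],
  ],
  jaw=[0.3, 0.3, 0.3, 0.3, 0.3, 0.3, 0.3, 0.3],
)

```text
time_s: 4.15
eef_pos: [0.534, -0.2256, 0.0655]
tool_rot: [-3.098, -0.472, -0.071]
ft_force: [-0.8, -0.5, -0.4]
gripper_width: 0.0598
gripper_force: 0.0
```

```bash
python3 -c "
from go import *
print(ctrl.observe()['joint_positions'].round(2),loc(),ctrl.observe()['ft_force'])"
```

```text
[ 0.59  0.5  -0.15  2.19 -1.29  0.15  0.09] (array([-112.8,    2.1,   37.7]), array([ 0.6, -0.9, -0.1])) [-0.80798151 -0.47387096 -0.4382793 ]
```

The wrist is near its J5/J6 limits here, so I'll creep forward and watch.

>>> servo_tool(
  delta_rot=[
    [0, 0, 0],
    [0, 0, 0],
    [0, 0, 0],
    [0, 0, 0],
  ],
  slide=[
    [0.5, 0, 0],
    [1, 0, 0],
    [1.5, 0, 0],
    [1.5, 0, 0],
  ],
  jaw=[0.3, 0.3, 0.3, 0.3],
)

```text
time_s: 4.65
eef_pos: [0.548, -0.2259, 0.0741]
tool_rot: [-3.102, -0.474, -0.067]
ft_force: [0.1, 0.4, 0.3]
gripper_width: 0.0598
gripper_force: 0.3
```

```bash
python3 -c "
from go import *
print(ctrl.observe()['joint_positions'].round(2),loc(),ctrl.observe()['ft_force'])"
```

```text
[ 0.5   0.48 -0.07  2.16 -1.22  0.19 -0.  ] (array([-96.4,   2.8,  38.7]), array([ 0.4, -0.8, -0.3])) [0.05561029 0.42861276 0.3133169 ]
```

>>> servo_tool(
  delta_rot=[
    [0, 0.5, 0.3],
    [-0.4, 0.8, 0.3],
    [-0.4, 0.8, 0.3],
    [-0.4, 0.8, 0.3],
    [-0.4, 0.8, 0.3],
    [-0.4, 0.8, 0.3],
  ],
  slide=[
    [0.2, 0, 0.7],
    [0.8, 0, 0.8],
    [1.4, 0, 0.8],
    [2, 0, 0.8],
    [2.6, 0, 0.8],
    [2.6, 0, 0.8],
  ],
  jaw=[0.3, 0.3, 0.3, 0.3, 0.3, 0.3],
)

```text
time_s: 5.4
eef_pos: [0.5704, -0.2281, 0.0762]
tool_rot: [-3.106, -0.482, -0.076]
ft_force: [-12.4, -0.8, 1.7]
gripper_width: 0.0598
gripper_force: 5.3
```

```bash
cat > chk.py <<'E'
from go import *
import sys
s=ctrl.observe(); print(s['time_s'],s['joint_positions'].round(2),loc(),'F',RS.inv().apply(s['ft_force']).round(1),'T',RS.inv().apply(s['ft_torque']).round(2))
if len(sys.argv)>1:
    for n in('top','scene'):
        c=snap(n,sys.argv[1]+n); L=RS.inv().apply((cloud(c)-S0).reshape(-1,3)).reshape(480,640,3)*1e3
        h=cv2.cvtColor(c['frame'],cv2.COLOR_BGR2HSV)
        m=(abs(L[...,2]-57)<6)&(h[...,1]>100)&(h[...,0]>8)&(h[...,0]<25)&(abs(L[...,0])<100)&(abs(L[...,1])<85); q=L[m]
        print(n,'cheese',len(q),cv2.minAreaRect(q[:,:2].astype(np.float32)),q.min(0).round(1),q.max(0).round(1))
E
python3 chk.py c1
```

```text
5.4 [ 0.44  0.5  -0.02  2.13 -1.2   0.2  -0.06] (array([-75.6,   2. ,  30.1]), array([ 0. , -0.3,  0.2])) F [-10.   -1.5   7.3] T [-0.27  2.56  0.01]
top cheese 1430 ((-2.0287399291992188, 16.181629180908203), (116.3698959350586, 120.68766021728516), 89.65847778320312) [-62.2 -42.   51.3] [58.4 74.7 62.9]
scene cheese 903 ((13.853729248046875, 18.103073120117188), (118.73982238769531, 149.63621520996094), 88.60579681396484) [-62.3 -41.3  51. ] [88.8 77.9 62.3]
```

>>> servo_tool(
  delta_rot=[
    [0, 0, 0],
    [0, 0, 0],
    [0, 0, 0],
    [0, 0, 0],
    [0, 0, 0],
  ],
  slide=[
    [0.5, 0, 0],
    [1, 0, 0],
    [1.5, 0, 0],
    [1.9, 0, 0],
    [1.9, 0, 0],
  ],
  jaw=[0.3, 0.3, 0.3, 0.3, 0.3],
)

```text
time_s: 6.12
eef_pos: [0.5855, -0.2285, 0.0842]
tool_rot: [-3.104, -0.479, -0.075]
ft_force: [-18.1, 0.4, 3.7]
gripper_width: 0.0593
gripper_force: 7.4
```

```bash
python3 chk.py c2
```

```text
6.125 [ 0.36  0.5   0.06  2.09 -1.14  0.24 -0.15] (array([-58.5,   2.8,  30. ]), array([ 0.2, -0.5,  0.1])) F [-14.2  -0.5  11.8] T [0.05 3.27 0.21]
top cheese 1352 ((15.048927307128906, 16.741661071777344), (116.38719940185547, 120.18572235107422), 89.81758880615234) [-45.1 -41.3  51. ] [75.2 75.1 63. ]
scene cheese 943 ((21.978050231933594, 19.213531494140625), (117.83798217773438, 138.45401000976562), 89.53612518310547) [-47.4 -40.   51.1] [91.2 77.7 61.6]
```

>>> servo_tool(
  delta_rot=[
    [0, 0, 0],
    [0, 0, 0],
    [0, 0, 0],
    [0, 0, 0],
  ],
  slide=[
    [0.3, 0, 0],
    [0.5, 0, 0],
    [0.7, 0, 0],
    [0.7, 0, 0],
  ],
  jaw=[0.3, 0.3, 0.3, 0.3],
)

```text
time_s: 6.72
eef_pos: [0.5855, -0.2284, 0.0841]
tool_rot: [-3.101, -0.47, -0.077]
ft_force: [-37.4, 1.4, 9.0]
gripper_width: 0.0597
gripper_force: 15.0
```

```bash
python3 chk.py c3
```

```text
6.725 [ 0.34  0.5   0.09  2.09 -1.11  0.26 -0.18] (array([-58.6,   2.8,  29.9]), array([ 0.3, -1. ,  0.2])) F [-28.8  -0.5  25.5] T [0.36 6.13 0.51]
top cheese 1345 ((14.443733215332031, 16.920665740966797), (116.4286117553711, 120.22395324707031), 89.72484588623047) [-45.4 -41.3  51.2] [74.8 75.4 62.9]
scene cheese 953 ((20.037307739257812, 18.89708709716797), (117.40042877197266, 135.53216552734375), 89.80939483642578) [-47.9 -39.8  51. ] [87.8 77.5 61.8]
```

>>> servo_tool(
  delta_rot=[
    [0, 0, 0],
    [0, 0, 0],
    [0, 0, 0],
    [0, 0, 0],
    [0, 0, 0],
    [0, 0, 0],
    [0, 0, 0],
    [0, 0, 0],
    [0, 0, 0],
    [0, 0, 0],
  ],
  slide=[
    [-1.5, 0, 0],
    [-4, 0, 0],
    [-5, 0, -3],
    [-5, 0, -8],
    [-5, 0, -13],
    [-5, 0, -18],
    [-5, 0, -22],
    [-5, 0, -25],
    [-5, 0, -25],
    [-5, 0, -25],
  ],
  jaw=[0.3, 0.3, 0.3, 0.5, 0.8, 1, 1, 1, 1, 1],
)

```text
time_s: 8.07
eef_pos: [0.436, -0.2259, 0.2872]
tool_rot: [-3.104, -0.487, -0.074]
ft_force: [0.0, 0.3, -0.7]
gripper_width: 0.0919
gripper_force: 0.0
```

```bash
python3 chk.py c4; python3 -c "
from go import *
print(to_tool(S([30,2,265]),RS*TOOL*R.from_euler('z',-102.6,degrees=True)))"
```

```text
8.075 [ 0.17 -0.08  0.39  2.23 -0.41  0.6  -0.78] (array([-95.3,   2.9, 279.5]), array([ 0.1, -0. ,  0.1])) F [-0.3  0.2 -0.6] T [-0.    0.62  0.04]
top cheese 1352 ((14.669719696044922, 16.809131622314453), (116.00115203857422, 119.49838256835938), 89.92794036865234) [-45.1 -41.2  51.6] [74.5 74.8 62.9]
scene cheese 947 ((23.051864624023438, 18.721168518066406), (117.73979949951172, 135.5224151611328), 89.25056457519531) [-45.3 -39.9  51. ] [90.8 77.5 62.6]
(array([12.58,  0.06,  1.36]), array([  -0.2,   -0. , -102.7]))
```

>>> servo_tool(
  delta_rot=[
    [0, 0, -10.3],
    [0, 0, -20.6],
    [0, 0, -31],
    [0, 0, -41],
    [0, 0, -51.5],
    [0, 0, -62],
    [0, 0, -72],
    [0, 0, -82],
    [0, 0, -92.5],
    [0, 0, -102.7],
  ],
  slide=[
    [1.3, 0, 0],
    [2.6, 0, 0],
    [4, 0, 0],
    [5.2, 0, 0],
    [6.5, 0, 0],
    [7.8, 0, 0.3],
    [9, 0, 0.6],
    [10.4, 0, 1],
    [11.6, 0, 1.2],
    [12.6, 0, 1.4],
  ],
  jaw=[1, 1, 1, 1, 1, 1, 1, 1, 1, 1],
)

```text
time_s: 9.43
eef_pos: [0.554, -0.2345, 0.3325]
tool_rot: [2.661, 0.073, 1.715]
ft_force: [-0.8, -0.2, 0.1]
gripper_width: 0.0919
gripper_force: 0.0
```

>>> servo_tool(
  delta_rot=[
    [0, 0, 0],
    [0, 0, 0],
  ],
  slide=[
    [0, 0, 0],
    [0, 0, 0],
  ],
  jaw=[1, 1],
)

```text
time_s: 9.68
eef_pos: [0.5531, -0.2348, 0.3332]
tool_rot: [2.659, 0.069, 1.706]
ft_force: [-0.2, -0.2, -1.3]
gripper_width: 0.0922
gripper_force: 0.0
```

```bash
python3 chk.py; python3 -c "
from go import *
c=snap('wrist','w2'); E=c['extrinsics']; K=c['camera_matrix']
L=RS.inv().apply((cloud(c)-S0).reshape(-1,3)).reshape(480,640,3)*1e3
h=cv2.cvtColor(c['frame'],cv2.COLOR_BGR2HSV); m=(h[...,1]>180)&((h[...,0]<6)|(h[...,0]>174))&(abs(L[...,2]-175)<25)&(abs(L[...,0]-30)<60)&(abs(L[...,1])<60)
v,u=np.nonzero(m); q=L[m]; print(len(q),np.percentile(q[:,2],[2,50,98])); q=q[q[:,2]>170]; r=cv2.minAreaRect(q[:,:2].astype(np.float32)); print(r)
print('px',u.min(),u.max(),v.min(),v.max())"
```

```text
9.675 [ 0.1   0.08  0.38  1.97 -0.39  0.69  0.87] (array([ 30. ,   2.1, 265.1]), array([   0.2,    0. , -102.4])) F [-0.8 -0.3 -1. ] T [-0.05  0.54  0.04]
2616 [176.82922308 182.23125094 184.75860065]
((26.495399475097656, 6.970329284667969), (15.670180320739746, 69.93553924560547), 13.621596336364746)
px 302 329 192 308
```

View pics/w2.png

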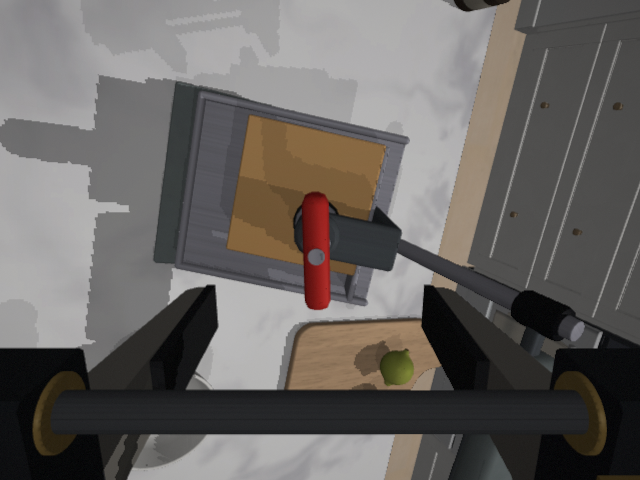

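Wrist view: the bar is centred between the fingers at (316,250), parallel to the pads, and the cheese is flat against the stop. The wrist and fixed cameras differ by a few mm across, so I'll check that.

```bash
python3 - <<'E'
from go import *
for n in('w1','w2','c4top','c4scene'):
    c=dict(np.load(f'pics/{n}.npz')); L=RS.inv().apply((cloud(c)-S0).reshape(-1,3)).reshape(480,640,3)*1e3
    h=cv2.cvtColor(c['frame'],cv2.COLOR_BGR2HSV).astype(int)
    ch=(h[...,1]>100)&(h[...,0]>8)&(h[...,0]<25)&(abs(L[...,2]-57)<7)&(L[...,0]<70)&(L[...,0]>-90)&(abs(L[...,1])<80)
    ch=cv2.erode(ch.astype(np.uint8),np.ones((3,3)))>0
    q=L[ch]; k,_,_,_=np.linalg.lstsq(np.c_[q[:,:2],np.ones(len(q))],q[:,2],rcond=None); print(n,'cheese z slopes deg',np.degrees(k[:2]).round(2),'z0',k[2].round(1))
    red=(h[...,1]>180)&((h[...,0]<6)|(h[...,0]>174))&(abs(L[...,2]-175)<25)&(abs(L[...,0]-30)<60)&(abs(L[...,1])<60)
    q=L[red]; q=q[q[:,2]>174]; print('  bar',len(q),cv2.minAreaRect(q[:,:2].astype(np.float32)),np.percentile(q[:,2],[50,95]).round(1))
    # C-arm top: dark, z ~121
    a=(abs(L[...,2]-121)<5)&(L[...,0]>45)&(L[...,0]<95)&(abs(L[...,1])<40); q=L[a]
    if len(q)>20: print('  arm',len(q),'y',np.percentile(q[:,1],[3,97]).round(1),'slope',np.degrees(np.polyfit(q[:,0],q[:,1],1)[0]).round(1))
    s=(abs(L[...,2]-41)<3)&(abs(L[...,0]-76)<9)&(abs(L[...,1])<100); q=L[s]; print('  stop y',np.percentile(q[:,1],[1,99]).round(1),'x',np.median(q[:,0]).round(1))
E
```

```text
w1 cheese z slopes deg [ 0.12 -1.86] z0 56.7
  bar 2798 ((26.908933639526367, 5.656421661376953), (16.17087745666504, 71.06543731689453), 13.73482894897461) [182.2 184.4]
  arm 3070 y [-12.1  19.5] slope 0.5
  stop y [-71.7  74.1] x 74.9
w2 cheese z slopes deg [ 0.12 -1.87] z0 56.9
  bar 2582 ((26.49989128112793, 6.977993011474609), (15.651001930236816, 69.93145751953125), 13.745487213134766) [182.3 184.3]
  arm 2573 y [-10.9  20.6] slope -0.1
  stop y [-70.   75.3] x 75.7
c4top cheese z slopes deg [ 0.2  -1.83] z0 58.2Traceback (most recent call last):
  File "<stdin>", line 9, in <module>
    return _quantile_unchecked(
        a, q, axis, out, overwrite_input, method, keepdims, weights)
    return _ureduce(a,
                    func=_quantile_ureduce_func,
    ...<5 lines>...
                    overwrite_input=overwrite_input,
                    method=method)
    r = func(a, **kwargs)
    result = _quantile(arr,
                       quantiles=q,
    ...<2 lines>...
                       out=out,
                       weights=wgt)
    slices_having_nans = np.isnan(arr[-1, ...])
                                  ~~~^^^^^^^^^
IndexError: index -1 is out of bounds for axis 0 with size 0
```

My Euler order was wrong (extrinsic instead of intrinsic), which explains the mismatch. I'll fix it and re-measure.

```bash
sed -i "s/R.from_euler('zy',\[np.radians(-3.7)/R.from_euler('ZY',[np.radians(-4.1)/" go.py; cat > m.py <<'E'
from go import *
def meas(n):
    c=dict(np.load(f'pics/{n}.npz')); L=RS.inv().apply((cloud(c)-S0).reshape(-1,3)).reshape(480,640,3)*1e3
    h=cv2.cvtColor(c['frame'],cv2.COLOR_BGR2HSV).astype(int)
    ch=(h[...,1]>100)&(h[...,0]>8)&(h[...,0]<25)&(abs(L[...,2]-57)<7)&(L[...,0]<78)&(L[...,0]>-90)&(abs(L[...,1])<80)
    ch=cv2.erode(ch.astype(np.uint8),np.ones((3,3)))>0
    q=L[ch]; k,_,_,_=np.linalg.lstsq(np.c_[q[:,:2],np.ones(len(q))],q[:,2],rcond=None); print(n,'cheese slopes',np.degrees(k[:2]).round(2),'z0',k[2].round(1),'x',q[:,0].min(),q[:,0].max(),cv2.minAreaRect(q[:,:2].astype(np.float32))[2])
    red=(h[...,1]>180)&((h[...,0]<6)|(h[...,0]>174))&(abs(L[...,2]-175)<25)&(abs(L[...,0]-30)<60)&(abs(L[...,1])<60)
    q=L[red]; q=q[q[:,2]>172]; print('  bar',len(q),cv2.minAreaRect(q[:,:2].astype(np.float32)),np.percentile(q[:,2],[50,95]).round(1))
    a=(abs(L[...,2]-121)<5)&(L[...,0]>45)&(L[...,0]<95)&(abs(L[...,1])<40); q=L[a]
    if len(q)>20: print('  arm',len(q),'y',np.percentile(q[:,1],[3,97]).round(1),'slope',np.degrees(np.polyfit(q[:,0],q[:,1],1)[0]).round(1))
    s=(abs(L[...,2]-41)<3)&(abs(L[...,0]-76)<9)&(abs(L[...,1])<100); q=L[s]
    if len(q): print('  stop y',np.percentile(q[:,1],[1,99]).round(1),'x',np.median(q[:,0]).round(1))
    return c,L
E
python3 -c "
from m import *
meas('w1');meas('w2');meas('c4top'); print(loc())"
```

```text
w1 cheese slopes [0.06 0.06] z0 56.7 x -83.9868266676713 44.92037309498727 83.38523864746094
  bar 2819 ((27.123939514160156, -0.3625984191894531), (16.181861877441406, 71.08255767822266), 13.663067817687988) [182.3 184. ]
  arm 3070 y [-16.2  15.4] slope 0.5
  stop y [-73.7  72.7] x 75.1
w2 cheese slopes [0.05 0.05] z0 56.8 x -46.833353580723504 70.2748411203921 89.99212646484375
  bar 2598 ((26.694568634033203, 0.9260292053222656), (15.689335823059082, 70.07159423828125), 13.476887702941895) [182.5 184.1]
  arm 2590 y [-15.1  16.6] slope -0.0
  stop y [-72.6  73.7] x 75.8
c4top cheese slopes [0.17 0.08] z0 58.1 x -42.452813785964 73.46781404965007 89.82579040527344Traceback (most recent call last):
  File "<string>", line 3, in <module>
    meas('w1');meas('w2');meas('c4top'); print(loc())
                          ~~~~^^^^^^^^^
  File "m.py", line 9, in meas
    q=L[red]; q=q[q[:,2]>172]; print('  bar',len(q),cv2.minAreaRect(q[:,:2].astype(np.float32)),np.percentile(q[:,2],[50,95]).round(1))
                                                                                                ~~~~~~~~~~~~~^^^^^^^^^^^^^^^^
    return _quantile_unchecked(
        a, q, axis, out, overwrite_input, method, keepdims, weights)
    return _ureduce(a,
                    func=_quantile_ureduce_func,
    ...<5 lines>...
                    overwrite_input=overwrite_input,
                    method=method)
    r = func(a, **kwargs)
    result = _quantile(arr,
                       quantiles=q,
    ...<2 lines>...
                       out=out,
                       weights=wgt)
    slices_having_nans = np.isnan(arr[-1, ...])
                                  ~~~^^^^^^^^^
IndexError: index -1 is out of bounds for axis 0 with size 0
```

```bash
python3 -c "
from go import *
rot=RS*TOOL*R.from_euler('z',-103.5,degrees=True)
print(loc()); print(to_tool(S([27,0.4,173]),rot))"
```

```text
(array([ 30.4,  -6.9, 265.3]), array([   1.6,    1.7, -102.3]))
(array([ 0.46, -0.22,  9.25]), array([ 0.3, -2. , -1.1]))
```

>>> servo_tool(
  delta_rot=[
    [0.3, -2, -1.1],
    [0.3, -2, -1.1],
    [0.3, -2, -1.1],
    [0.3, -2, -1.1],
    [0.3, -2, -1.1],
    [0.3, -2, -1.1],
  ],
  slide=[
    [0.7, -0.2, 1],
    [0.6, -0.2, 4],
    [0.5, -0.2, 7],
    [0.46, -0.22, 9],
    [0.46, -0.22, 9.25],
    [0.46, -0.22, 9.25],
  ],
  jaw=[0.5, 0.3, 0.2, 0.2, 0.2, 0.2],
)

```text
time_s: 10.48
eef_pos: [0.5942, -0.2308, 0.2518]
tool_rot: [2.663, 0.111, 1.708]
ft_force: [0.8, 0.1, 0.1]
gripper_width: 0.0554
gripper_force: 0.0
```

```bash
python3 -c "
from go import *
rot=RS*TOOL*R.from_euler('z',-103.5,degrees=True)
s=ctrl.observe();print(loc(),s['joint_positions'].round(2),s['ft_force'],s['ft_torque']); print(to_tool(S([27,0.4,173]),rot))
c=snap('wrist','w3')"
```

```text
(array([2.80e+01, 1.00e-01, 1.74e+02]), array([-1.000e-01,  1.000e-01, -1.036e+02])) [ 0.11  0.23  0.33  2.   -0.5   0.5   0.96] [0.75486607 0.13452451 0.06765534] [-0.02253594  0.46217143 -0.01607582]
(array([ 0.05, -0.09,  0.1 ]), array([0.1, 0.1, 0.1]))
```

View pics/w3.png

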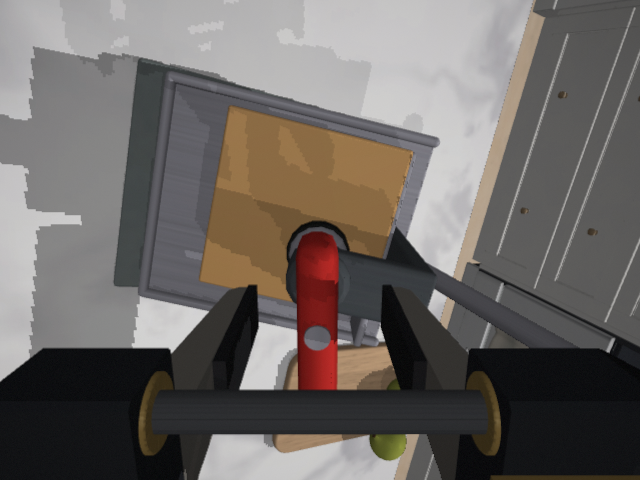

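The fingers straddle the bar; the screw head is at (317,338), centred between the pads.

```bash
python3 -c "
from go import *
c=dict(np.load('pics/w3.npz')); E=c['extrinsics'];K=c['camera_matrix']
d=RS.inv().apply(E[:3,:3]@np.linalg.solve(K,[317,338,1])); o=RS.inv().apply(E[:3,3]-S0)*1e3
print([(o+d*(z-o[2])/d[2]).round(1) for z in(182,184)])"
```

```text
[array([ 27.2,  -1.5, 182. ]), array([ 27. ,  -0.5, 184. ])]
```

>>> servo_tool(
  delta_rot=[
    [0, 0, 0],
    [0, 0, 0],
    [0, 0, 0],
    [0, 0, 0],
    [0, 0, 0],
    [0, 0, 0],
  ],
  slide=[
    [0, -0.1, 0.1],
    [0, -0.1, 0.1],
    [0, -0.1, 0.1],
    [0, -0.1, 0.1],
    [0, -0.1, 0.1],
    [0, -0.1, 0.1],
  ],
  jaw=[-0.3, -0.7, -0.8, -0.8, -0.8, -0.8],
  newtons=40,
)

```text
time_s: 11.28
eef_pos: [0.594, -0.2308, 0.2502]
tool_rot: [2.663, 0.111, 1.71]
ft_force: [-1.6, -1.2, 1.7]
gripper_width: 0.0156
gripper_force: 40.0
```

```bash
python3 chk.py
```

```text
11.275 [ 0.11  0.24  0.32  2.   -0.5   0.5   0.97] (array([2.710e+01, 1.000e-01, 1.727e+02]), array([-1.000e-01,  1.000e-01, -1.036e+02])) F [-0.6 -1.3  2.2] T [-0.02  0.57  0.06]
```

>>> servo_tool(
  delta_rot=[
    [0, 0, 10],
    [0, 0, 20],
    [0, 0, 30],
    [0, 0, 40],
    [0, 0, 50],
    [0, 0, 60],
    [0, 0, 60],
  ],
  slide=[
    [0, 0, 0.04],
    [0, 0, 0.09],
    [0, 0, 0.13],
    [0, 0, 0.17],
    [0, 0, 0.22],
    [0, 0, 0.26],
    [0, 0, 0.26],
  ],
  jaw=[-0.8, -0.8, -0.8, -0.8, -0.8, -0.8, -0.8],
)

```text
time_s: 12.15
eef_pos: [0.5954, -0.2309, 0.2479]
tool_rot: [2.788, -0.347, 0.754]
ft_force: [-1.1, -0.1, 1.6]
gripper_width: 0.0155
gripper_force: 40.0
```

```bash
python3 chk.py
```

```text
12.15 [-0.07  0.25  0.54  2.01 -0.62  0.52  0.03] (array([2.720e+01, 1.000e-01, 1.701e+02]), array([ -0.1,   0.1, -43.7])) F [-0.2 -0.2  1.9] T [-0.13  0.66 -0.16]
```

>>> servo_tool(
  delta_rot=[
    [0, 0, 10],
    [0, 0, 20],
    [0, 0, 30],
    [0, 0, 40],
    [0, 0, 40],
  ],
  slide=[
    [0, 0, 0.04],
    [0, 0, 0.09],
    [0, 0, 0.13],
    [0, 0, 0.17],
    [0, 0, 0.17],
  ],
  jaw=[-0.8, -0.8, -0.8, -0.8, -0.8],
)

```text
time_s: 12.78
eef_pos: [0.5961, -0.231, 0.2464]
tool_rot: [3.105, -0.489, 0.004]
ft_force: [-1.1, -0.7, 1.6]
gripper_width: 0.0158
gripper_force: 40.0
```

```bash
python3 chk.py
```

```text
12.775 [-0.19  0.27  0.68  2.02 -0.7   0.54 -0.59] (array([2.720e+01, 1.000e-01, 1.683e+02]), array([-0. ,  0.1, -3.8])) F [-0.2 -0.8  1.9] T [-0.18  0.65 -0.16]
```

>>> servo_tool(
  delta_rot=[
    [0, 0, 10],
    [0, 0, 20],
    [0, 0, 20],
  ],
  slide=[
    [0, 0, 0.04],
    [0, 0, 0.09],
    [0, 0, 0.09],
  ],
  jaw=[-0.8, -0.8, -0.8],
)

```text
time_s: 13.15
eef_pos: [0.5965, -0.2312, 0.2456]
tool_rot: [-2.995, -0.47, -0.388]
ft_force: [-0.7, -0.5, 1.2]
gripper_width: 0.0158
gripper_force: 40.0
```

```bash
python3 chk.py
```

```text
13.15 [-0.25  0.29  0.76  2.02 -0.75  0.56 -0.9 ] (array([ 2.720e+01, -1.000e-01,  1.675e+02]), array([-0. ,  0.1, 16.1])) F [ 0.  -0.6  1.4] T [-0.13  0.56 -0.11]
```

>>> servo_tool(
  delta_rot=[
    [0, 0, 10],
    [0, 0, 20],
    [0, 0, 20],
  ],
  slide=[
    [0, 0, 0.04],
    [0, 0, 0.09],
    [0, 0, 0.09],
  ],
  jaw=[-0.8, -0.8, -0.8],
)

```text
time_s: 13.52
eef_pos: [0.5969, -0.2312, 0.2449]
tool_rot: [-2.837, -0.391, -0.761]
ft_force: [-1.6, 0.2, 2.2]
gripper_width: 0.0158
gripper_force: 40.0
```

```bash
python3 chk.py
```

```text
13.525 [-0.31  0.31  0.83  2.03 -0.8   0.57 -1.21] (array([ 2.720e+01, -1.000e-01,  1.666e+02]), array([ 0. ,  0.1, 36. ])) F [-0.4  0.   2.7] T [-0.11  0.62 -0.16]
```

```bash
echo "print('J7 effort',s['joint_efforts'][6].round(3),'turned rad',np.radians(loc()[1][2]+103.6).round(2))" >> chk.py; python3 chk.py
```

```text
13.525 [-0.31  0.31  0.83  2.03 -0.8   0.57 -1.21] (array([ 2.720e+01, -1.000e-01,  1.666e+02]), array([ 0. ,  0.1, 36. ])) F [-0.4  0.   2.7] T [-0.11  0.62 -0.16]
J7 effort -0.253 turned rad 2.44
```

>>> servo_tool(
  delta_rot=[
    [0, 0, 10],
    [0, 0, 20],
    [0, 0, 20],
  ],
  slide=[
    [0, 0, 0.04],
    [0, 0, 0.09],
    [0, 0, 0.09],
  ],
  jaw=[-0.8, -0.8, -0.8],
)

```text
time_s: 13.9
eef_pos: [0.5973, -0.2312, 0.2441]
tool_rot: [-2.725, -0.267, -1.106]
ft_force: [-2.2, -0.4, 4.1]
gripper_width: 0.016
gripper_force: 40.0
```

```bash
python3 chk.py
```

```text
13.9 [-0.36  0.33  0.91  2.03 -0.85  0.6  -1.51] (array([ 2.710e+01, -1.000e-01,  1.657e+02]), array([ 0. ,  0.1, 56. ])) F [ 0.  -0.5  4.6] T [-0.05  0.67 -0.17]
J7 effort -0.255 turned rad 2.79
```

>>> servo_tool(
  delta_rot=[
    [0, 0, 10],
    [0, 0, 20],
    [0, 0, 20],
  ],
  slide=[
    [0, 0, 0.04],
    [0, 0, 0.08],
    [0, 0, 0.08],
  ],
  jaw=[-0.8, -0.8, -0.8],
)

```text
time_s: 14.28
eef_pos: [0.5976, -0.2313, 0.2434]
tool_rot: [-2.663, -0.114, -1.427]
ft_force: [-3.3, -0.2, 4.8]
gripper_width: 0.0157
gripper_force: 40.0
```

```bash
python3 chk.py
```

```text
14.275 [-0.42  0.35  0.98  2.03 -0.9   0.62 -1.82] (array([ 27.1,  -0.2, 165. ]), array([ 0.1,  0.1, 76. ])) F [-0.6 -0.4  5.8] T [ 0.04  0.66 -0.19]
J7 effort -0.192 turned rad 3.13
```

>>> servo_tool(
  delta_rot=[
    [0, 0, 8],
    [0, 0, 15],
    [0, 0, 15],
  ],
  slide=[
    [0, 0, 0.02],
    [0, 0, 0.05],
    [0, 0, 0.05],
  ],
  jaw=[-0.8, -0.8, -0.8],
)

```text
time_s: 14.65
eef_pos: [0.5978, -0.2313, 0.2429]
tool_rot: [-2.651, 0.008, -1.658]
ft_force: [-2.6, 0.6, 4.9]
gripper_width: 0.0159
gripper_force: 40.0
```

```bash
python3 chk.py; python3 -c "
from h import *
c=snap('scene','s5'); cv2.imwrite('pics/s5c.png',cv2.resize(c['frame'][200:320,280:440],None,fx=5,fy=5,interpolation=cv2.INTER_CUBIC)[:600])"
```

```text
14.65 [-0.45  0.38  1.04  2.03 -0.94  0.64 -2.05] (array([ 2.710e+01, -1.000e-01,  1.644e+02]), array([ 0.1,  0.1, 91. ])) F [-0.   0.4  5.5] T [-0.01  0.6  -0.08]
J7 effort -0.131 turned rad 3.4
```

View pics/s5c.png

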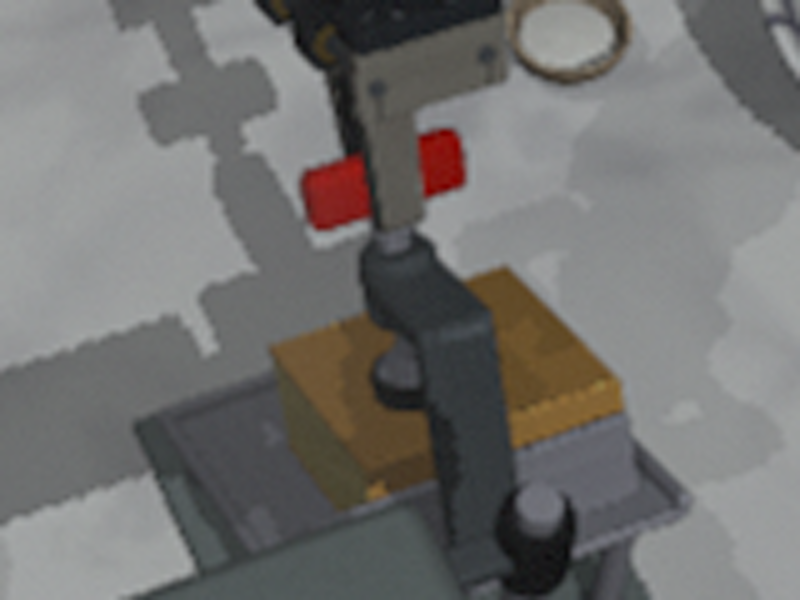

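>>> servo_tool(
  delta_rot=[
    [0, 0, 10],
    [0, 0, 20],
  ],
  slide=[
    [0, 0, 0.04],
    [0, 0, 0.08],
  ],
  jaw=[-0.8, -0.8],
)

```text
time_s: 14.95
eef_pos: [0.5981, -0.2314, 0.2422]
tool_rot: [-2.68, 0.172, -1.974]
ft_force: [-3.3, -0.5, 4.0]
gripper_width: 0.0162
gripper_force: 40.0
```

```bash
python3 chk.py
```

```text
14.95 [-0.5   0.41  1.11  2.03 -1.    0.68 -2.35] (array([ 2.700e+01, -1.000e-01,  1.637e+02]), array([1.000e-01, 1.000e-01, 1.113e+02])) F [-1.  -0.7  5.1] T [-0.03  0.62  0.28]
J7 effort 0.997 turned rad 3.75
```

>>> servo_tool(
  delta_rot=[
    [0, 0, 0],
    [0, 0, 0],
  ],
  slide=[
    [0, 0, 0],
    [0, 0, 0],
  ],
  jaw=[-0.8, -0.8],
)

```text
time_s: 15.2
eef_pos: [0.5981, -0.2314, 0.2422]
tool_rot: [-2.679, 0.17, -1.97]
ft_force: [-2.4, 0.2, 5.3]
gripper_width: 0.0157
gripper_force: 40.0
```

```bash
for i in 1 2 3; do python3 chk.py; done; python3 -c "
from h import *
c=snap('top','t6')"
```

```text
15.2 [-0.5   0.41  1.11  2.03 -1.    0.68 -2.35] (array([ 2.700e+01, -1.000e-01,  1.637e+02]), array([1.000e-01, 1.000e-01, 1.111e+02])) F [0.4 0.  5.8] T [ 0.04  0.65 -0.08]
J7 effort 0.083 turned rad 3.75
15.2 [-0.5   0.41  1.11  2.03 -1.    0.68 -2.35] (array([ 2.700e+01, -1.000e-01,  1.637e+02]), array([1.000e-01, 1.000e-01, 1.111e+02])) F [0.4 0.  5.8] T [ 0.04  0.65 -0.08]
J7 effort 0.083 turned rad 3.75
15.2 [-0.5   0.41  1.11  2.03 -1.    0.68 -2.35] (array([ 2.700e+01, -1.000e-01,  1.637e+02]), array([1.000e-01, 1.000e-01, 1.111e+02])) F [0.4 0.  5.8] T [ 0.04  0.65 -0.08]
J7 effort 0.083 turned rad 3.75
```

>>> servo_tool(
  delta_rot=[
    [0, 0, 2],
    [0, 0, 4],
    [0, 0, 6],
  ],
  slide=[
    [0, 0, 0.01],
    [0, 0, 0.02],
    [0, 0, 0.03],
  ],
  jaw=[-0.8, -0.8, -0.8],
)

```text
time_s: 15.62
eef_pos: [0.5983, -0.2314, 0.242]
tool_rot: [-2.698, 0.216, -2.067]
ft_force: [-3.5, 0.9, 6.7]
gripper_width: 0.0159
gripper_force: 40.0
```

```bash
python3 chk.py
```

```text
15.625 [-0.51  0.42  1.13  2.03 -1.02  0.69 -2.44] (array([ 27. ,  -0.2, 163.4]), array([1.000e-01, 1.000e-01, 1.171e+02])) F [-0.1  0.7  7.6] T [0.07 0.71 0.26]
J7 effort -0.028 turned rad 3.85
```

>>> servo_tool(
  delta_rot=[
    [0, 0, 2],
  ],
  slide=[
    [0, 0, 0.01],
  ],
  jaw=[-0.8],
)

```text
time_s: 15.75
eef_pos: [0.5983, -0.2314, 0.2419]
tool_rot: [-2.705, 0.231, -2.099]
ft_force: [-4.8, 0.2, 7.0]
gripper_width: 0.0155
gripper_force: 40.0
```

```bash
python3 chk.py
```

```text
15.75 [-0.51  0.43  1.14  2.03 -1.02  0.7  -2.47] (array([ 27. ,  -0.2, 163.4]), array([1.000e-01, 1.000e-01, 1.191e+02])) F [-1.  -0.1  8.4] T [0.08 0.73 0.26]
J7 effort -0.032 turned rad 3.89
```

>>> servo_tool(
  delta_rot=[
    [0, 0, 2],
  ],
  slide=[
    [0, 0, 0.01],
  ],
  jaw=[-0.8],
)

```text
time_s: 15.88
eef_pos: [0.5983, -0.2314, 0.2419]
tool_rot: [-2.713, 0.246, -2.132]
ft_force: [-4.4, 0.3, 7.1]
gripper_width: 0.0157
gripper_force: 40.0
```

```bash
python3 chk.py
```

```text
15.875 [-0.52  0.43  1.15  2.03 -1.03  0.7  -2.5 ] (array([ 27. ,  -0.2, 163.3]), array([1.000e-01, 1.000e-01, 1.211e+02])) F [-0.5 -0.   8.3] T [0.09 0.71 0.32]
J7 effort -0.036 turned rad 3.92
```

>>> servo_tool(
  delta_rot=[
    [0, 0, 0],
    [0, 0, 0],
    [0, 0, 0],
  ],
  slide=[
    [0, 0, 0],
    [0, 0, 0],
    [0, 0, 0],
  ],
  jaw=[-0.8, -0.8, -0.8],
)

```text
time_s: 16.25
eef_pos: [0.5983, -0.2314, 0.2419]
tool_rot: [-2.713, 0.246, -2.131]
ft_force: [-4.2, 0.7, 6.9]
gripper_width: 0.0157
gripper_force: 40.0
```

```bash
python3 chk.py
```

```text
16.25 [-0.52  0.43  1.15  2.03 -1.03  0.7  -2.5 ] (array([ 27. ,  -0.2, 163.3]), array([1.000e-01, 1.000e-01, 1.211e+02])) F [-0.5  0.4  8.1] T [0.09 0.72 0.12]
J7 effort -0.187 turned rad 3.92
```

>>> servo_tool(
  delta_rot=[
    [0, 0, 0],
    [0, 0, 0],
    [0, 0, 0],
    [0, 0, 0],
    [0, 0, 0],
    [0, 0, 0],
    [0, 0, 0],
    [0, 0, 0],
  ],
  slide=[
    [0, 0, 0],
    [0, 0, 0],
    [0, 0, 0],
    [0, 0, -2],
    [0, 0, -5],
    [0, 0, -9],
    [0, 0, -9.4],
    [0, 0, -9.4],
  ],
  jaw=[-0.3, 0.2, 0.5, 0.5, 0.5, 0.5, 0.5, 0.5],
)

```text
time_s: 17.25
eef_pos: [0.5548, -0.2267, 0.3242]
tool_rot: [-2.714, 0.249, -2.134]
ft_force: [-0.9, 0.1, 0.5]
gripper_width: 0.0687
gripper_force: 0.0
```

```bash
python3 chk.py; python3 -c "
from m import *
snap('wrist','w7'); meas('w7'); meas('w2')"
```

```text
17.25 [-0.85  0.23  1.47  2.03 -0.7   0.75 -2.74] (array([ 27. ,   1.4, 256.5]), array([  0.2,  -0. , 121.3])) F [-0.5  0.1  0.9] T [0.07 0.53 0.01]
J7 effort -0.024 turned rad 3.93
w7 cheese slopes [0.06 0.05] z0 56.7 x -46.82160403421739 69.80442830435393 89.8677978515625
  bar 1881 ((26.612815856933594, -0.8536224365234375), (68.3157730102539, 13.360333442687988), 59.056610107421875) [173.4 174.8]
  arm 2568 y [-16.7  14.9] slope 0.7
  stop y [-74.3  54.1] x 75.4
w2 cheese slopes [0.05 0.05] z0 56.8 x -46.833353580723504 70.2748411203921 89.99212646484375
  bar 2598 ((26.694568634033203, 0.9260292053222656), (15.689335823059082, 70.07159423828125), 13.476887702941895) [182.5 184.1]
  arm 2590 y [-15.1  16.6] slope -0.0
  stop y [-72.6  73.7] x 75.8
```

View pics/w7.png

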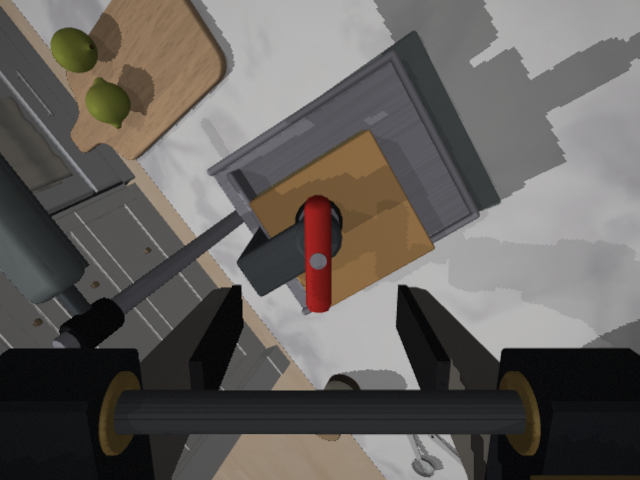

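The wrist view shows the bar free between the open fingers, and it did not spring back: it turned 3.92 rad in all and dropped about 9 mm. The cheese is square against the stop, so I'm handing in.

```bash
python3 -c "
from cell import ctrl
print(ctrl.close_job())"
```

```text
the job is handed in; nothing more can be done
None
```

The job is handed in, with no verdict shown: the cheese sits square against the stop, the clamp is snug at an estimated 55–70 N (worked out from the handle turn, not measured), the gripper has let go and is clear, and the arm never came near the bowls or the mill.

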